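# Lay out the pump bearing kit on its tray posts

## Task

Gather the parts for the pump rebuild from the bench onto the white posts of the kit tray: the large ball bearing on the thick post with the shaft seal on top of it, as they go on the shaft, the small ball bearing on the short middle-sized post, and the bronze bush on the slim post. Each part must lie flat and fully down, on the shoulder of its post (the seal on the bearing). The bare bearing race and the split clamp collar do not belong to the kit: leave them lying where they are.

Things in the scene. Friction and masses are not known exactly. Their poses are not given: they have to be found in the camera images.
- kit_tray: shallow aluminium tray with a black rubber liner and a small bar handle at each end, 256 (its x) x 104 (its y) mm, sides 14 mm high, fixed to the bench. The origin is the middle of its underside, z up. It carries three white plastic posts in a row along its x, 88 mm apart; which post stands where in the row varies
- post_large_seat (a point): the thick white post: a round shoulder of 50 mm diameter, above it a shank of 31 mm diameter, straight for 20 mm, then tapering over 18 mm to a nose of 10 mm diameter; nose 38 mm above the shoulder. Fixed on the tray. The point is on its axis at the top face of its shoulder, where a part comes to rest, 15 mm above the bench; z points up.
- post_small_seat (a point): the short, middle-sized white post: a round shoulder of 38 mm diameter, above it a shank of 21 mm diameter, straight for 8 mm, then tapering over 16 mm to a nose of 6 mm diameter; nose 24 mm above the shoulder. Fixed on the tray. The point is on its axis at the top face of its shoulder, where a part comes to rest, 15 mm above the bench; z points up.
- post_bush_seat (a point): the slim, tallest white post: a round shoulder of 33 mm diameter, above it a shank of 16 mm diameter, straight for 30 mm, then tapering over 14 mm to a nose of 5 mm diameter; nose 44 mm above the shoulder. Fixed on the tray. The point is on its axis at the top face of its shoulder, where a part comes to rest, 15 mm above the bench; z points up.
- large_bearing_mid (a point): large ball bearing, bright steel rings with the balls showing between them, 62 mm outside, 35 mm bore, 14 mm high, 0.15 kg. Lies flat on the bench. The point is its centre, half-way up, on the axis of its bore; z is that axis and points up.
- small_bearing_mid (a point): small ball bearing, bright steel rings with the balls showing between them, 47 mm outside, 25 mm bore, 12 mm high, 0.08 kg. Lies flat on the bench. The point is its centre, half-way up, on the axis of its bore; z is that axis and points up.
- shaft_seal_mid (a point): shaft seal: a ring with a plain steel case, dished on its upper face, and a black rubber lip round the bore, no balls, 62 mm outside, 35 mm bore, 10 mm high, 0.05 kg, rigid; it goes on the thick post above the large bearing. Lies flat on the bench. The point is its centre, half-way up, on the axis of its bore; z is that axis and points up.
- bronze_bush_mid (a point): bronze bush: a yellow-brown sleeve of 30 mm outside diameter and 20 mm bore, 32 mm high, with a flange of 38 mm diameter and 3 mm thickness at its foot, 0.13 kg. Stands upright on the bench on its flange, and goes on its post the same way up. The point is its centre, half-way up, on the axis of its bore; z is that axis and points up.
- bare_race_mid (a point): the look-alike of the large bearing: a bare outer race of bright steel with nothing inside it, 62 mm outside, 51 mm bore, 14 mm high. To be left alone. Lies flat on the bench. The point is its centre, half-way up, on the axis of its bore; z is that axis and points up.
- split_collar_mid (a point): the look-alike of the small bearing: a plain solid steel clamp collar with one black slit and a clamp screw, no balls, 45 mm outside, 18 mm bore, 15 mm high. To be left alone. Lies flat on the bench. The point is its centre, half-way up, on the axis of its bore; z is that axis and points up.
Mind the look-alikes: they are no part of the job. Of the things shaped like the part that bears bronze_bush_mid, the brass one is meant. What is shaped like the part that bears small_bearing_mid but red is not meant.

How it is judged (in metres and radians):
At the end, for the whole second after the job is handed in: Large bearing down on the thick post's shoulder with the seal on top of it, small bearing on the middle-sized post's shoulder, bush on the slim post's: each centred within 6 mm, seated height within 3 mm, flat within 0.12 rad. Bare race and split collar moved less than 30 mm (horizontal distance between each of large_bearing_mid, shaft_seal_mid and post_large_seat below 0.006 m and z of large_bearing_mid in the frame of post_large_seat between 0.004 and 0.01 m and angle between the z axis of each of large_bearing_mid, shaft_seal_mid and the z axis of post_large_seat, either way round below 0.12 rad and z of shaft_seal_mid in the frame of post_large_seat between 0.016 and 0.022 m and horizontal distance between small_bearing_mid and post_small_seat below 0.006 m and z of small_bearing_mid in the frame of post_small_seat between 0.003 and 0.009 m and angle between the z axis of small_bearing_mid and the z axis of post_small_seat, either way round below 0.12 rad and horizontal distance between bronze_bush_mid and post_bush_seat below 0.006 m and z of bronze_bush_mid in the frame of post_bush_seat between 0.013 and 0.019 m and angle between the z axis of bronze_bush_mid and the z axis of post_bush_seat, either way round below 0.12 rad and distance of each of bare_race_mid, split_collar_mid from where it was at the start of the episode below 0.03 m); the robot touches nothing.
It also fails if it takes over 106 s, if anything falls off the work surface, if the arm or the gripper's body presses on something with over 40 N, if the wrist force passes 120 N, or if a joint passes its speed limit or range.

## Robot

A 6-joint arm with a two-finger parallel gripper is mounted at the origin on the work surface; the furniture and walls round the work are solid. World frame = base frame: x ahead of the robot, y to its left, z up, the work surface at z = 0. Lengths are in mm, angles in rad, forces in N, time in s.
With the tool pointing down it reaches from about 275 to 825 mm from the base axis. Payload 5.2 kg.
Tool frame: the origin (TCP) lies on the centre line of the jaws, within the pads' length; the fingertips stand 17 mm ahead of it and the grasp point (between the pads) lies 2 mm behind it; z points along the fingers, y is the line along which they close (so a half turn about z gives the same grasp; the last joint's range is limited). The gripper opens to 93 mm and grips with 3 to 60 N. Pads are 15 mm wide; open, the fingers measure 128 mm over their backs; the gripper's body (75 mm by 188 mm) begins 65 mm behind the grasp point.
Start: joints at [1.069, 0.259, 1.535, -0, 1.348, -0.203], TCP at [161.883, 525.641, 235.653] pointing down, gripper open.
Joint ranges: [-3.14, 3.14], [-0.91, 2.08], [0.19, 2.58], [-1.22, 4.36], [0.22, 2.71], [-3.12, 3.12]. Speed limits (rad/s): [2.57, 2.57, 3.14, 3.14, 3.14, 3.14].

## Interface

Orientations are given as a unit quaternion [x, y, z, w].
In Python, from cell import env gives the robot as it stands. Calls block until the motion is done:
- env.move_pose(position, orientation): joint-space move of the TCP to a pose.
- env.move_l(position, rot=None, feed=150, threshold=None): straight line of the TCP; rot=None keeps the orientation; feed is the mean speed in mm/s. With threshold (N) it stops when the force on the tool has changed by that much, and returns True; else False.
- env.movej(angles): joint-space move.
- env.command_gripper(opening, force=None): finger opening in mm; force is the grip in N (None keeps the last); returns when the fingers have stopped.
- env.pause(seconds).
- env.ik(position, orientation): joint angles nearest the present ones, or None.
- env.state(): the state.
- env.read_camera(name): name is "side" or "top" or "wrist"; returns the picture (400x640x3 uint8, blue, green, red); there is no depth.
- env.camera_info(name): a dict with "fx", "fy", "cx", "cy" (pixels), "R" (3x3) and "t" (3): a world point X has camera coordinates R X + t. Camera axes: x right, y down, z forward; pixel columns grow to the right and rows downward; lengths in mm; the calibration is good to about 2 mm. A picture is of the moment at which its call begins: read the wrist's pose just before it. camera_info takes no time and is no camera call; for the wrist camera it gives the pose at the moment of the call.
A pose or a line that the arm cannot do raises env.IKError and nothing moves.
- env.sign_off(): hands the job in; it is judged then, once.
The state is a dict: "time": time; "q": joint angles; "dq": joint speeds; "tau": joint torques, N m; "tcp_pos": TCP position; "tcp_rot": TCP orientation; "wrist_force": force on the tool from outside, world axes, zero at the start; "torque": the same for the moment, N m; "finger_gap": finger opening in mm; "grip_force": force on a finger pad.
Only numpy, scipy, OpenCV 4.12 (cv2) and the standard library are available. Lean on these libraries where they do the work, as an engineer would, in place of code of your own. Each camera call takes 0.05 s, during which the arm holds its last target. There are 200 camera calls.

## Working session

There is one attempt and no reset: what is moved stays moved. The work goes in short steps, each a Python script; the robot and the scene stay as the last script left them, time stands still between calls to the robot, and variables do not carry over. Pictures are saved under pics/ and viewed, at most 14 in all, crops included, and the job is handed in when it is done.

```bash
ls; mkdir -p pics
python3 - <<'E'
from cell import env
import cv2
for n in ("top","side"):
    cv2.imwrite(f"pics/{n}0.png",env.read_camera(n))
    i=env.camera_info(n);print(n,i)
s=env.state();print(s['time'],s['tcp_pos'],s['tcp_rot'])
E
```

```text
pics
top {'fx': 492.0690303223769, 'fy': 492.0690303223769, 'cx': 320.5708375030722, 'cy': 196.52784437074538, 'R': array([[ 0.01497108, -0.99985726,  0.0078312 ],
       [-0.9940894 , -0.01572606, -0.10741953],
       [ 0.10752735, -0.00617672, -0.99418294]]), 't': array([-72.32584455, 591.49556617, 912.02552716])}
side {'fx': 499.56185294634275, 'fy': 499.56185294634275, 'cx': 314.6950758967138, 'cy': 209.68758598911882, 'R': array([[ 0.87697669, -0.48035308, -0.01314584],
       [-0.25972118, -0.45079924, -0.85400524],
       [ 0.40429791,  0.75235694, -0.5200983 ]]), 't': array([-542.37790151,  181.84910886,  995.27140421])}
0.1 [161.64582858 525.23179693 234.90074796] [ 1.48825114e-01  9.88863200e-01 -7.62330614e-04 -2.74747513e-04]
```

View pics/top0.png

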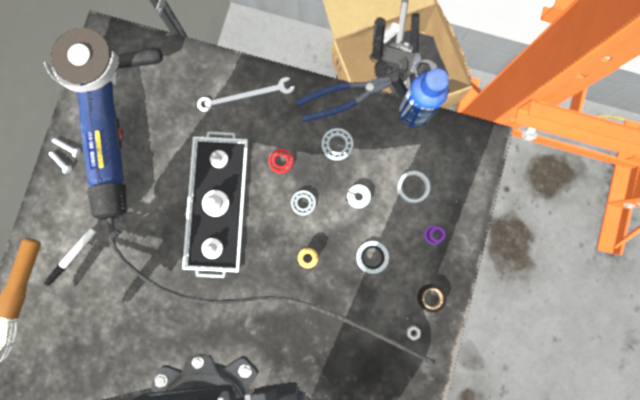

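View pics/side0.png

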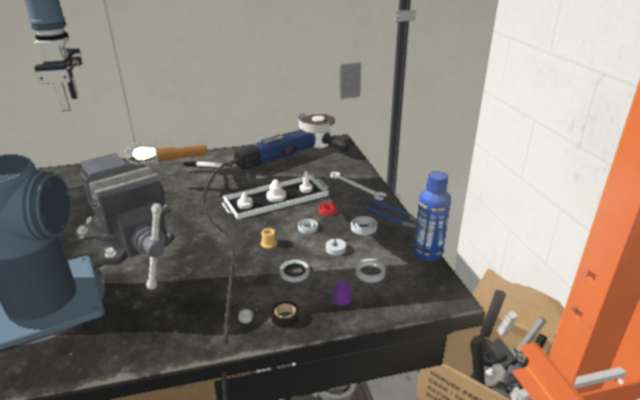

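```bash
cat > h.py <<'E'
import numpy as np, cv2
from cell import env
def ray(info,uv,z):
    R=np.array(info['R']);t=np.array(info['t']);c=-R.T@t
    d=R.T@np.array([(uv[0]-info['cx'])/info['fx'],(uv[1]-info['cy'])/info['fy'],1])
    return c+d*(z-c[2])/d[2]
def proj(info,X):
    p=np.array(info['R'])@np.array(X,float)+info['t']
    return np.array([info['fx']*p[0]/p[2]+info['cx'],info['fy']*p[1]/p[2]+info['cy']])
def quat(yaw): # tool down, tool y axis along world angle yaw
    from scipy.spatial.transform import Rotation as Ro
    y=np.array([np.cos(yaw),np.sin(yaw),0]);z=np.array([0,0,-1.]);x=np.cross(y,z)
    return Ro.from_matrix(np.c_[x,y,z]).as_quat()
E
python3 - <<'E'
from h import *
T=cv2.imread('pics/top0.png');S=cv2.imread('pics/side0.png')
a=cv2.resize(T[125:285,180:450],None,fx=2.9,fy=2.9,interpolation=cv2.INTER_CUBIC)
cv2.imwrite('pics/topc.png',a)
b=cv2.resize(S[165:285,215:395],None,fx=4.4,fy=4.4,interpolation=cv2.INTER_CUBIC);cv2.imwrite('pics/sidec.png',b)
i=env.camera_info('top')
for n,uv,z in [('LB',(337,145),14),('SB',(303,203),12),('col',(358,196),15),('race',(413,186),14),('seal',(372,257),10),('bush',(308,258),32),('red',(281,161),12),('p1',(218,158),15),('p2',(215,203),15),('p3',(211,248),15),('vise',(200,362),0),('tcb',(220,133),14),('tcf',(212,274),14)]:
    X=ray(i,uv,z);print(n,X.round(0),np.hypot(*X[:2]).round())
E
```

```text
LB [698. -94.  14.] 704.0
SB [581. -29.  12.] 582.0
col [ 597. -136.   15.] 612.0
race [ 618. -244.   14.] 665.0
seal [ 479. -165.   10.] 506.0
bush [475. -41.  32.] 477.0
red [664.  16.  12.] 664.0
p1 [667. 140.  15.] 682.0
p2 [578. 142.  15.] 596.0
p3 [491. 146.  15.] 513.0
vise [274. 162.   0.] 319.0
tcb [718. 138.  14.] 731.0
tcf [442. 143.  14.] 464.0
```

View pics/topc.png

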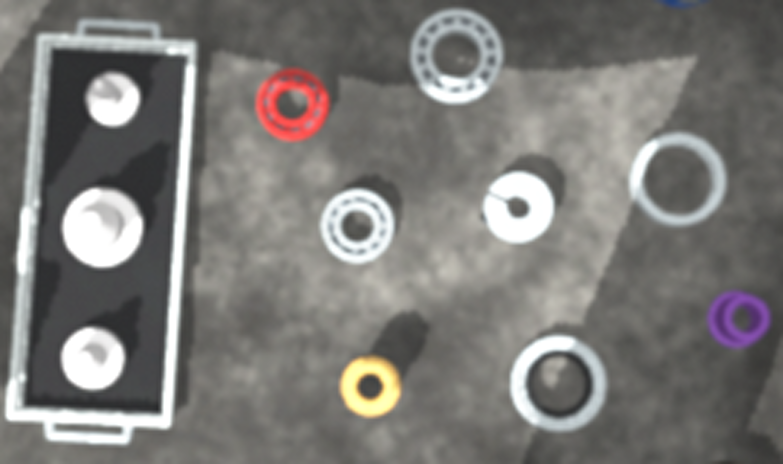

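View pics/sidec.png

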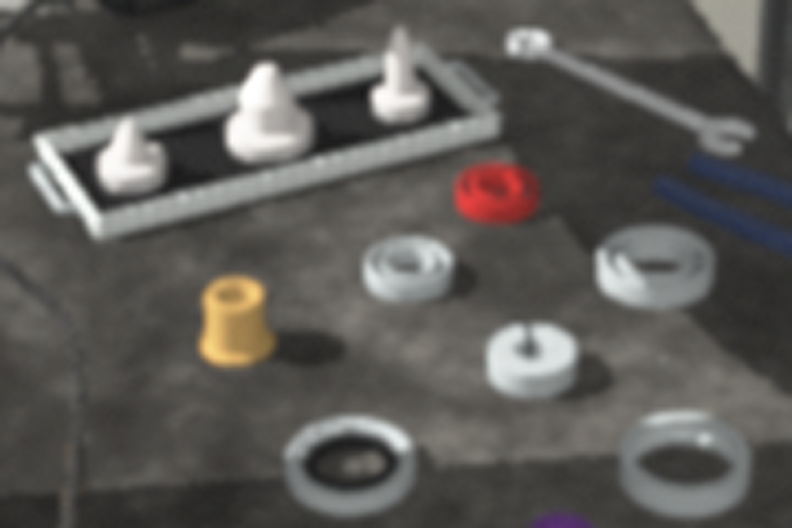

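Run:
```python
from h import *
i=env.camera_info('top')
for n,uv,z in [('LB',(456.5,56),14),('SB',(358,225),12),('seal',(559,383),10),('bush',(371,386),32),('pb',(113,99),15),('pl',(103,227),15),('ps',(93,358),15)]:
    print(n,ray(i,(180+(uv[0]+.5)/2.9-.5,125+(uv[1]+.5)/2.9-.5),z).round(1))
q=quat(np.pi/2)
for p in ([560,140,250],[698,-94,20],[479,-165,20],[667,140,60]): print(env.ik(p,q), env.ik(p,quat(-np.pi/2)))
env.move_pose([560,120,250],q if env.ik([560,120,250],q)[5] is not None and abs(env.ik([560,120,250],q)[5])<2 else quat(-np.pi/2))
import json
s=env.state();w=env.camera_info('wrist');cv2.imwrite('pics/w1.png',env.read_camera('wrist'))
print(s['time'],s['tcp_pos'],s['q'],w)
for uv in ((0,0),(640,0),(0,400),(640,400)): print(ray(w,uv,15).round())
```

```text
LB [699.6 -94.4  14. ]
SB [582.9 -29.4  12. ]
seal [ 479.  -165.7   10. ]
bush [475.5 -40.4  32. ]
pb [665.8 138.3  15. ]
pl [578.6 141.7  15. ]
ps [491.  145.1  15. ]
[ 5.18303372e-02  2.98784674e-01  1.44489257e+00 -4.44089210e-16
  1.39791541e+00 -1.51896599e+00] [ 5.18303372e-02  2.98784674e-01  1.44489257e+00 -4.44089210e-16
  1.39791541e+00  1.62262666e+00]
[-2.91840442e-01  7.13554444e-01  1.35392059e+00 -4.44089210e-16
  1.07411762e+00 -1.86263677e+00] [-2.91840442e-01  7.13554444e-01  1.35392059e+00 -4.44089210e-16
  1.07411762e+00  1.27895589e+00]
[-5.52223271e-01  4.36564947e-01  1.89077587e+00 -4.44089210e-16
  8.14251839e-01 -2.12301960e+00] [-5.52223271e-01  4.36564947e-01  1.89077587e+00 -4.44089210e-16
  8.14251839e-01  1.01857306e+00]
[ 4.35925152e-02  6.34882252e-01  1.39335443e+00 -4.44089210e-16
  1.11335597e+00 -1.52720381e+00] [ 4.35925152e-02  6.34882252e-01  1.39335443e+00 -4.44089210e-16
  1.11335597e+00  1.61438884e+00]
2.1417 [559.70124358 120.87483884 250.03446378] [ 1.77714666e-02  2.90368461e-01  1.45641735e+00  3.18075521e-04
  1.39487020e+00 -1.55404370e+00] {'fx': 305.9565062758956, 'fy': 305.9565062758956, 'cx': 323.2887068171627, 'cy': 198.29062289905582, 'R': array([[ 2.19381702e-04,  9.99999926e-01,  3.16998988e-04],
       [ 9.56588739e-01, -3.02244610e-04,  2.91441063e-01],
       [ 2.91441137e-01,  2.39300826e-04, -9.56588734e-01]]), 't': array([-119.87621023, -572.79899316,  241.64085506])}
[ 368. -234.   15.]
[368. 466.  15.]
[ 939. -410.   15.]
[940. 639.  15.]
```

View pics/w1.png

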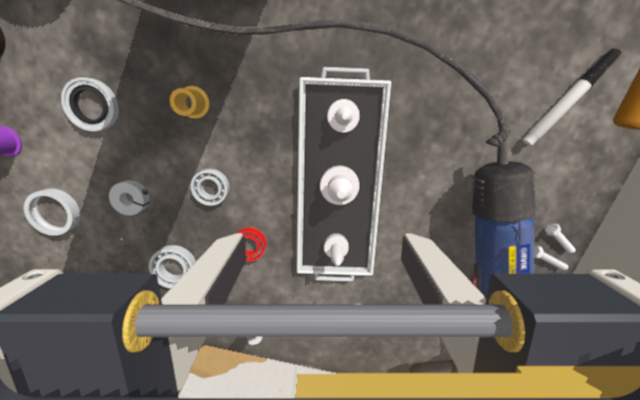

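Run:
```python
from h import *
im=cv2.imread('pics/w1.png');w=env.camera_info('wrist');k=3
im=cv2.resize(im,None,fx=k,fy=k,interpolation=cv2.INTER_CUBIC)
a=np.linspace(0,2*np.pi,60)
for (x,y,z,r) in [(699.6,-94.4,14,31),(582.9,-29.4,12,23.5),(479,-165.7,10,31),(475.5,-40.4,32,15),(665.8,138.3,15,16.5),(578.6,141.7,15,25),(491,145.1,15,19),(665.8,138.3,59,2.5),(578.6,141.7,53,5),(491,145.1,39,3)]:
    P=np.array([proj(w,(x+r*np.cos(t),y+r*np.sin(t),z)) for t in a])*k+1
    cv2.polylines(im,[P.round().astype(int)],True,(0,255,0),1)
cv2.imwrite('pics/w1o.png',np.hstack([im[70*k:270*k,55*k:245*k][::1,::1]]))
A=im[70*k:265*k,58*k:245*k];B=im[90*k:285*k,300*k:380*k]
o=np.hstack([A,B]);o=o[:600];print(o.shape);cv2.imwrite('pics/w1o.png',o[:, :800])
```

```text
(585, 801, 3)
```

View pics/w1o.png

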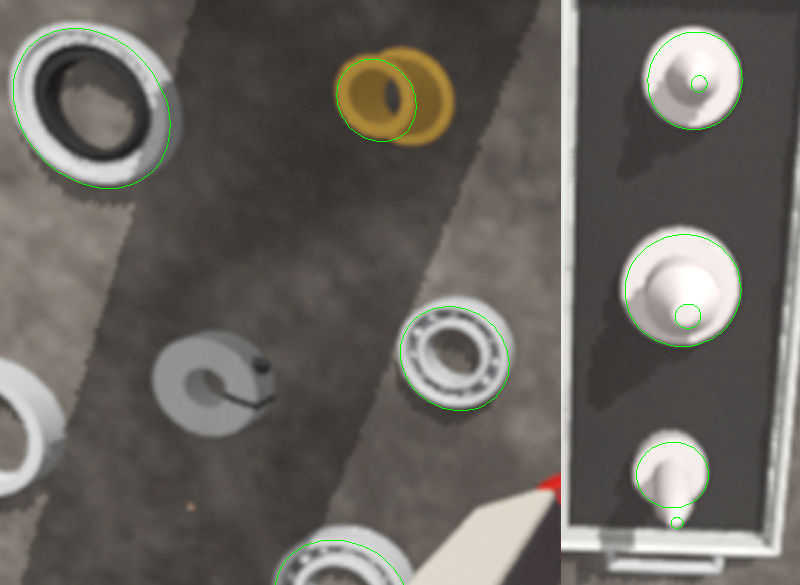

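```bash
cat >> h.py <<'E'
Q=quat(np.pi/2)
def pick(x,y,z,op,F=30):
    env.command_gripper(op)
    env.move_pose([x,y,z+60],Q)
    env.move_l([x,y,z],feed=100); env.command_gripper(0,F)
    print('gap',env.state()['finger_gap']); env.move_l([x,y,115],feed=200)
def place(x,y,z,op,thr=10):
    env.move_pose([x,y,115],Q)
    env.move_l([x,y,z+25],feed=150,threshold=thr)
    hit=env.move_l([x,y,z+.7],feed=50,threshold=thr)
    s=env.state();print('hit',hit,s['tcp_pos'],s['wrist_force'],s['finger_gap'])
def release(op):
    env.command_gripper(op);p=env.state()['tcp_pos']
    env.move_l([p[0],p[1],125],feed=200);print('t',env.state()['time'])
E
python3 - <<'E'
from h import *
pick(475.5,-40.4,22,60); place(665.8,138.3,37,60)
E
```

```text
gap 29.869115146586235
hit True [665.39323042 138.20076924  37.28263433] [-1.06791229 -0.27360026  5.0164439 ] 30.131143444425092
```

Run:
```python
from h import *
release(55)
pick(582.9,-29.4,18.5,70); place(491,145.1,33.5,60)
```

```text
t 9.125
gap 46.413288116620365
hit True [490.46375979 145.08246483  33.55533964] [-0.69291813 -0.79620932  5.06628367] 46.058296270975
```

Run:
```python
from h import *
release(62)
pick(699.6,-94.4,18.5,86); place(578.6,141.7,33.5,80)
```

```text
t 15.3167
gap 59.617889918739145
hit True [578.06358456 141.7276747   33.5021412 ] [-0.17807802 -0.50063272  4.63531712] 59.20757725394205
```

Run:
```python
from h import *
release(80)
pick(479,-165.7,18.0,86)
cv2.imwrite('pics/t2.png',cv2.resize(env.read_camera('top')[125:285,170:450],None,fx=2.8,fy=2.8,interpolation=cv2.INTER_CUBIC))
```

```text
t 22.3583
gap 60.10793043256334
```

View pics/t2.png

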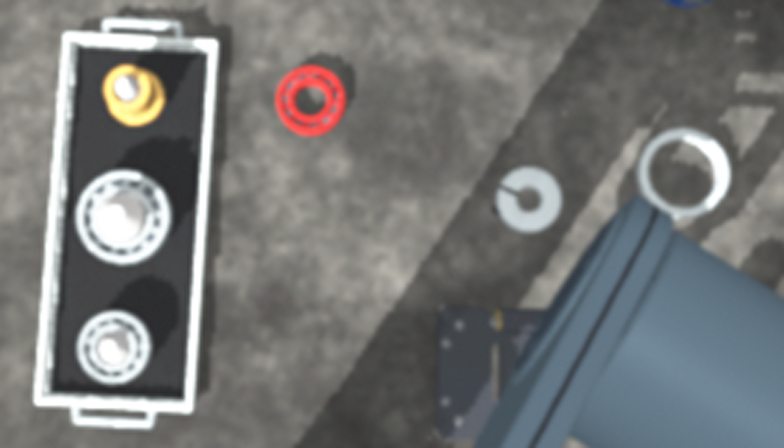

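The bush (135,95), large bearing (123,217) and small bearing (114,347) sit on their posts; the race and collar are undisturbed. Next is the seal on top of the large bearing (TCP z 18+29=47).

Run:
```python
from h import *
place(578.6,141.7,47,80); release(80)
env.move_pose([480,120,220],Q);w=env.camera_info('wrist')
im=cv2.resize(env.read_camera('wrist'),None,fx=1,fy=1)
a=np.linspace(0,2*np.pi,60);k=3;im=cv2.resize(im,None,fx=k,fy=k,interpolation=cv2.INTER_CUBIC)
for (x,y,z,r) in [(665.8,138.3,47,15),(578.6,141.7,39,31),(491,145.1,27,23.5)]:
    P=np.array([proj(w,(x+r*np.cos(t),y+r*np.sin(t),z)) for t in a])*k+1
    cv2.polylines(im,[P.round().astype(int)],True,(0,255,0),1); print(P.mean(0)/k)
c=proj(w,(578.6,141.7,30))*k;x0,y0=[max(0,int(v)) for v in c-[250,300]]
cv2.imwrite('pics/w3.png',im[y0:y0+600,x0:x0+500])
S=env.read_camera('side')[160:240,210:340];cv2.imwrite('pics/s3.png',cv2.resize(S,None,fx=6,fy=6,interpolation=cv2.INTER_CUBIC))
```

```text
hit True [578.01155928 141.68204623  47.01021753] [-0.601834   -0.24574995  4.47597355] 59.83703172943258
t 29.25
[339.37282404 328.67127147]
[342.86574322 263.30896749]
[346.46817591 190.09052629]
```

View pics/w3.png

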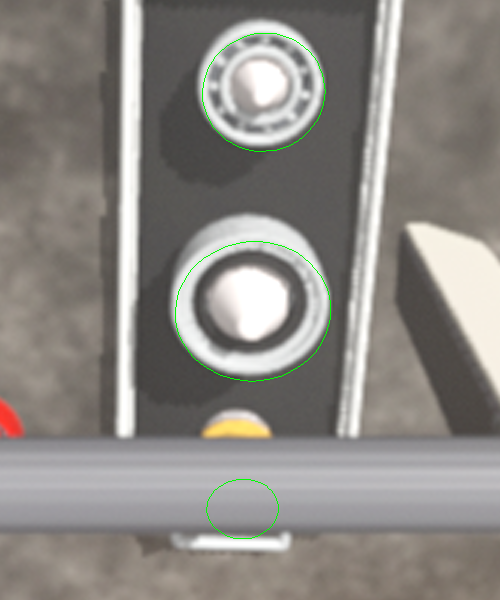

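View pics/s3.png

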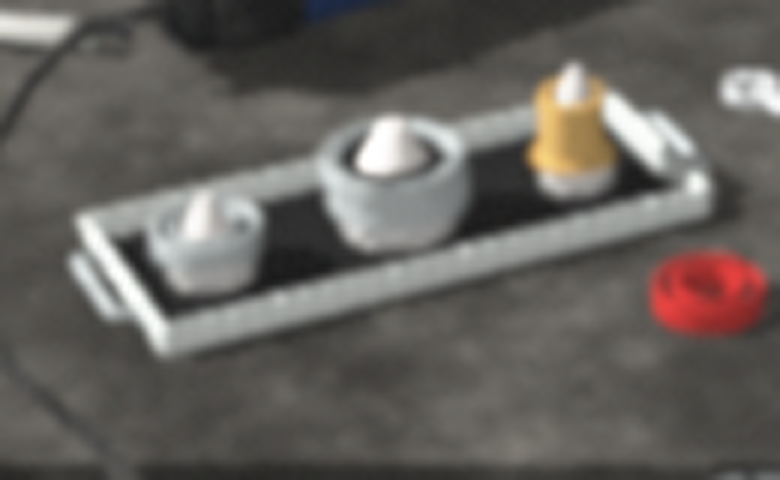

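All four parts show level and fully down on their shoulders, with the seal flush on the large bearing. The heights at first contact agree.

```bash
python3 -c "
from cell import env
print(env.sign_off(), env.state()['time'])"
```

```text
the job is handed in; nothing more can be done
the job is handed in; nothing more can be done
```

The job is handed in: the large bearing with the seal on top, the small bearing and the bush are all down on their posts, and the race and collar were not touched. It took about 30 s of robot time, and the sign-off did not report a pass or fail.

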